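# Dose three turns from the hand-cranked pet-food doser

### The job

On the worktop stands a hand-cranked pet-food doser. Pull its outlet slide fully open, then turn the crank clockwise (seen from above) by exactly three full turns, counted from the point where you feel it bite (before that the crank only runs through free play, a different amount each time, up to most of a turn), and then let go and push the slide fully home again. Work gently, and leave the bowl under the outlet and everything else on the worktop where they are.

Things in the scene. Friction and masses are not known exactly. Their poses are not given: they have to be found in the camera images.
- doser: Pet-food doser, fixed: white round canister, 124 mm diameter, on a narrower stem, flat top 160 mm above the worktop, with an outlet trough 60 mm wide reaching to 210 mm from the axis, its floor 90 mm and its side rims 99 mm above the worktop. Origin on the worktop under the canister's axis, which is the crank's axis; its y points along the trough, away from the canister; z up.
- drive: Drive head: dark steel collar, 60 mm diameter, 14 mm high, fixed on the middle of the canister's top. Origin on the crank's upright axis at the canister's top; z up; its yaw means nothing. The crank runs freely (0.5 N at the knob) through 0.6 to 4.5 rad clockwise from its start, then bites and turns the auger: a steady 8 N at the knob at every angle. No click, mark or spring-back.
- crank_knob (a point): Middle of the crank's black upright round knob: 22 mm diameter, 41 mm high, its centre line 55 mm from the crank's axis. The point is 210 mm above the worktop, 23 mm above the knob's foot, 18 mm below its top; under the foot lies the flat crank arm, 16 mm wide. The knob spins freely on its own pin, so the gripper need not turn with the crank.
- metering_nut (a point): Point on a small nut hidden inside the drive head that rises by 0.4 mm for each full turn of the auger; it stands 6 mm above the drive's origin at the start and counts only what the auger has turned, not the free play. It cannot be seen, and it moves less than its pose can be measured.
- gate (a joint): Outlet slide: 0 = shut, fully home against its stop; 0.036 m = fully open against its stop, pulled outwards along the doser's +y. It rubs with about 3 N and stays where it is left. Slide, crank and doser are light fittings: a grip of 20 to 30 N is enough, and grip and push together (all finger contact forces summed) must stay under 100 N on the slide and under 100 N on the crank.
- gate_tab (a point): Point on the upright steel tab of the outlet slide: tab 30 mm wide (doser's x), 12 mm thick (doser's y), 40 mm high. The point is on its centre line, 121.5 mm above the worktop, 13 mm below the tab's top; 148 mm from the crank's axis when shut, 184 mm when open. The tab stands on a 4 mm thick blade lying in the trough.
- bowl: Small white bowl, 84 mm across and 40 mm high, standing under the trough, about 116 mm from the crank's axis. Origin at the centre of its underside.
- mug: Bystander: blue mug, 76 mm across, 88 mm high. Origin at the centre of its underside.
- can: Bystander: food can, 72 mm across, 85 mm high. Origin at the centre of its underside.
- spoon: Bystander: metal spoon lying flat in front of the doser. Origin under its middle.
- soap: Bystander: clear bottle of washing-up soap, 60 mm across, 190 mm high. Origin at the centre of its underside.
- jar: Bystander: glass jar with metal lid, 80 mm across, 120 mm high. Origin at the centre of its underside.
- tub: Bystander: closed grey food tub 110 x 70 x 30 mm. Origin at the centre of its underside.
There are look-alikes about, which are no part of the job. Leave any green or yellow look-alike of the bowl alone.

How it is judged:
By the outcome, as a careful person would: the job done as asked, in the order asked, and still so for the second after the job is handed in, with the robot touching nothing.
It also fails if it takes over 72 s, if anything falls off the work surface, if the arm or the gripper's body presses on something with over 40 N, if the wrist force passes 120 N, or if a joint passes its speed limit or range.

### The arm

A 6-joint arm with a two-finger parallel gripper is mounted at the origin on the work surface. World frame = base frame: x ahead of the robot, y to its left, z up, the work surface at z = 0. Lengths are in mm, angles in rad, forces in N, time in s.
With the tool pointing down it reaches from about 350 to 975 mm from the base axis. Payload 17.4 kg.
Tool frame: the origin (TCP) lies on the centre line of the jaws, within the pads' length; the fingertips stand 14 mm ahead of it and the grasp point (between the pads) lies 5 mm behind it (ctrl.tip_reach is the distance from the TCP to the fingertips, in mm); z points along the fingers, y is the line along which they close (so a half turn about z gives the same grasp; the last joint's range is limited). The gripper opens to 85 mm and grips with 20 to 120 N. Pads are 22 mm wide; open, the fingers measure 114 mm over their backs; the gripper's body (76 mm by 85 mm) begins 54 mm behind the grasp point. The pads swing forward as they close: fully open they stand 13 mm farther back than shut.
Start: joints at [1.214, 0.116, 1.442, -0, 1.584, -0.038], TCP at [211.571, 640.992, 245.303] pointing down, gripper open.
Joint ranges: [-2.83, 2.83], [-0.83, 2.19], [0.07, 2.5], [-1.14, 4.28], [0.01, 3], [-2.97, 2.97]. Speed limits (rad/s): [1.89, 1.89, 2.22, 3.14, 3.14, 3.14].

### API

Orientations are given as [roll, pitch, yaw] about the fixed x, y, z axes, in that order (R = Rz(yaw) Ry(pitch) Rx(roll)).
In Python, from plant import ctrl, vision, nets gives the robot as it stands. The module is installed in compiled form; this text tells all that it offers.
- The arm moves only by the tool apply_moves, never from a script. Its argument "plan" is a list that holds one entry, the list of rows, each a list of 7 numbers: the finger opening in mm, from 0 to 85.4, then the shift along the tool's x, y, z in mm, then the turn, a rotation vector about the tool's x, y, z in degrees. In form: [[[claw, tx, ty, tz, rx, ry, rz], ...]]. A call has 1 to 20 rows; each row is the pose to reach, as a shift and turn from the pose commanded when the call began, along the tool's axes at that moment; what a row does not reach only later rows make up. A row lasts 1/10 s, in which the tool goes at most 50 mm and 8.59 degrees, less where a joint would pass 70% of its speed; a pose out of reach is approached as far as the arm can. A call with a gripper value outside its range is refused whole. The fingers move at their own pace and stop on an object; "grip_force" is the grip in N (left out, the last holds). Time passes only in rows, so rows that repeat a pose let the fingers close. It gives the time, the measured TCP pose, the force, the opening and the grip force at its end, in the units of the state.
- ctrl.state(): the state, without advancing time (a new reading comes with each control period).
- vision.read_camera(name): name is "scene" or "top" or "wrist"; returns a dict with "color" (420x560x3 uint8, red, green, blue), "fx", "fy", "cx", "cy" (pixels), "world_to_cam" (4x4, takes a point from world to camera coordinates); the wrist camera has in their place "hand_eye" (4x4, takes a point from camera to tool coordinates, whose origin is the TCP and whose axes are the flange's). Camera axes: x right, y up, looking along -z (the intrinsics and any distortion apply to the point x, -y, -z); pixel columns grow to the right and rows downward; lengths in mm; the calibration is good to about 2 mm. A picture is of the moment at which its call begins: read the wrist's pose just before it. There is no depth.
- ctrl.job_done(): hands the job in; it is judged then, once.
Trained networks look in the newest picture that a camera, given by its name, has taken for a name from the list of things; names that differ only in an ending like _2 or _b are one class to them, and where a whole thing is asked for, a point or a joint stands for the part that bears it (a point fixed in the world has none). Each returns a list of dicts, best first, with "confidence" (0 to 1); they miss things now and then, are a little off and sometimes report something else, mostly with a low value. They report only what shows in the picture. A call takes as long as a camera call. They do not tell look-alikes from the thing itself.
- nets.look_for(camera, thing): "xy" ([column, row] in pixels, amid what is visible of it).
- nets.spot_point(camera, thing): "xy" ([column, row] in pixels: a listed point, or the origin of a listed thing).
The state is a dict: "time_s": time; "joint_pos": joint angles; "qd": joint speeds; "joint_efforts": joint torques, N m; "eef_pos": TCP position; "tcp_rot": TCP orientation; "force": force on the tool from outside, world axes, zero at the start; "ft_torque": the same for the moment, N m; "grip_width": finger opening in mm; "finger_force": force on a finger pad.
Only numpy, scipy, OpenCV 4.12 (cv2) and the standard library are available. Lean on these libraries where they do the work, as an engineer would, in place of code of your own. Each camera call takes 0.05 s, during which the arm holds its last target. There are 200 camera calls.

## Working session

There is one attempt and no reset: what is moved stays moved. The work goes in short steps, Python scripts to look and compute and a tool call to move; the robot and the scene stay as the last step left them, time stands still between calls to the robot, and variables do not carry over. Pictures are saved under pics/ and viewed, at most 10 in all, crops included, and the job is handed in when it is done.

Besides the shell and the picture viewer there is one more tool, called after "Call:" in YAML: its name, and indented under it one key for each argument. apply_moves: Moves the arm, as the interface text tells. Its arguments: {"type":"object","properties":{"plan":{"type":"array","items":{"type":"array","items":{"type":"array","items":{"type":"number"}}}},"grip_force":{"type":"number"}},"required":["plan"]}

```bash
mkdir -p pics
cat > h.py <<'E'
import numpy as np, cv2
from scipy.spatial.transform import Rotation as R
from plant import ctrl, vision, nets
def rot(s): return R.from_euler('xyz', s['tcp_rot'])
def cam(name):
    s=ctrl.state(); c=vision.read_camera(name)
    if name=='wrist':
        T=np.eye(4); T[:3,:3]=rot(s).as_matrix(); T[:3,3]=s['eef_pos']
        c['world_to_cam']=np.linalg.inv(T@np.array(c['hand_eye']))
    return c
def ray(c,xy):
    W=np.linalg.inv(np.array(c['world_to_cam']))
    d=W[:3,:3]@np.array([(xy[0]-c['cx'])/c['fx'],-(xy[1]-c['cy'])/c['fy'],-1])
    return W[:3,3],d/np.linalg.norm(d)
def atz(c,xy,z):
    o,d=ray(c,xy); return o+d*(z-o[2])/d[2]
def tri(rs):
    A=sum(np.eye(3)-np.outer(d,d) for o,d in rs); b=sum((np.eye(3)-np.outer(d,d))@o for o,d in rs)
    return np.linalg.solve(A,b)
def proj(c,p):
    q=(np.array(c['world_to_cam'])@np.r_[p,1])[:3]; return np.array([c['cx']+c['fx']*q[0]/-q[2],c['cy']-c['fy']*q[1]/-q[2]])
def save(c,n): cv2.imwrite('pics/'+n,c['color'][:,:,::-1])
E
python3 - <<'E'
from h import *
np.set_printoptions(precision=1,suppress=True)
s=ctrl.state(); print({k:np.round(v,3) for k,v in s.items()})
C={n:cam(n) for n in('scene','top','wrist')}
for n in C: print(n,[k for k in C[n] if k!='color'],C[n].get('dist',None))
im=np.hstack([cv2.resize(C[n]['color'],(560,420)) for n in('scene','top')])
save(C['scene'],'scene.png');save(C['top'],'top.png');save(C['wrist'],'wrist.png')
for t in('crank_knob','gate_tab','drive','doser','bowl'):
    for n in C: print(t,n,[(np.round(d['xy']),round(d['confidence'],2)) for d in nets.spot_point(n,t)][:4])
E
```

```text
{'time_s': np.float64(0.0), 'joint_pos': array([ 1.2,  0.1,  1.4,  0. ,  1.6, -0. ]), 'qd': array([-0.,  0., -0., -0., -0.,  0.]), 'joint_efforts': array([ -0. , -73.2, -63.3,  -0. ,   0. ,   0. ]), 'eef_pos': array([211.5, 640.8, 244.5]), 'tcp_rot': array([-3.1, -0. ,  2.8]), 'force': array([-0.2, -0.6,  0.4]), 'ft_torque': array([ 0.,  0., -0.]), 'finger_force': np.float64(0.0), 'grip_width': np.float64(85.518)}
scene ['fx', 'fy', 'cx', 'cy', 'world_to_cam'] None
top ['fx', 'fy', 'cx', 'cy', 'world_to_cam'] None
wrist ['fx', 'fy', 'cx', 'cy', 'hand_eye', 'world_to_cam'] None
crank_knob scene [(array([153., 188.]), 0.71), (array([394., 276.]), 0.31)]
crank_knob top [(array([408., 197.]), 0.44)]
crank_knob wrist []
gate_tab scene [(array([234., 205.]), 0.68), (array([395., 275.]), 0.68)]
gate_tab top [(array([334., 233.]), 0.73)]
gate_tab wrist []
drive scene [(array([174., 197.]), 0.75)]
drive top [(array([391., 219.]), 0.97), (array([181., 233.]), 0.7)]
drive wrist []
doser scene [(array([182., 246.]), 0.69)]
doser top [(array([374., 227.]), 0.61)]
doser wrist []
bowl scene [(array([222., 248.]), 0.71), (array([289., 255.]), 0.71)]
bowl top [(array([348., 276.]), 0.92), (array([275., 237.]), 0.64), (array([342., 232.]), 0.39), (array([324., 194.]), 0.23)]
bowl wrist []
```

View pics/scene.png

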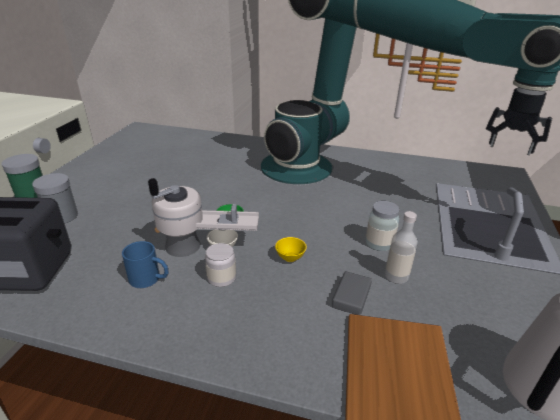

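View pics/top.png

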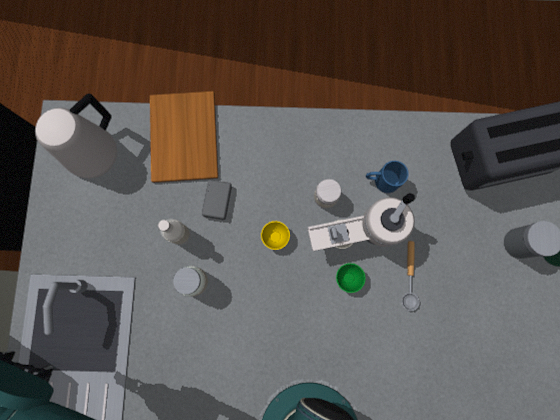

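Run:
```python
from h import *
np.set_printoptions(precision=1,suppress=True)
C={n:cam(n) for n in('scene','top')}
for t,a,b,z in(('knob',(153,188),(408,197),210),('tab',(234,205),(334,233),121.5),('drive',(174,197),(391,219),160)):
    ra,rb=ray(C['scene'],a),ray(C['top'],b); print(t,tri([ra,rb]),atz(C['scene'],a,z),atz(C['top'],b,z))
print(ray(C['top'],(280,210))[0],ray(C['scene'],(280,210))[0])
```

```text
knob [ 619.7 -221.1  204.3] [ 628.7 -214.2  210. ] [ 618.7 -219.9  210. ]
tab [533.5 -46.4 135. ] [513.2 -54.5 121.5] [535.4 -48.3 121.5]
drive [ 572.2 -193.2  155.8] [ 578.2 -191.5  160. ] [ 570.8 -190.3  160. ]
[ 385.6  103.4 1204.2] [1384.8  295.6  700.4]
```

Candidates: the knob is either the black upright knob on the white canister (scene 153,188; top 408,197) or the soap bottle (scene 394,276), which I reject. The tab is either the steel tab in the trough (scene 234,205; top 338,233) or the soap again, also rejected. The green bowl (350,278) and yellow bowl (275,236) are look-alikes to leave alone. Knob and tab lie 55 and 148 mm from the axis, as described.

```bash
cat >> h.py <<'E'
def shift(p,yaw=None):
    s=ctrl.state(); r=rot(s); d=r.inv().apply(np.array(p)-s['eef_pos'])
    o=(r.inv()*R.from_euler('xyz',[np.pi,0,yaw])).as_rotvec(degrees=True) if yaw is not None else 0
    return np.round(d,1),np.round(o,2)
E
python3 - <<'E'
from h import *
print(ctrl.tip_reach,ctrl.state()['tcp_rot'],shift([550,-90,380],np.radians(194.5)))
c=cam('scene');im=c['color'][160:310,100:300,::-1]
cv2.imwrite('pics/crop.png',cv2.resize(im,None,fx=4,fy=4,interpolation=cv2.INTER_CUBIC))
E
```

```text
14.0 [-3.14157261e+00 -3.27427360e-05  2.82282688e+00] (array([-550.5, -588.1, -134.7]), array([ -0.  ,  -0.  , -32.76]))
```

View pics/crop.png

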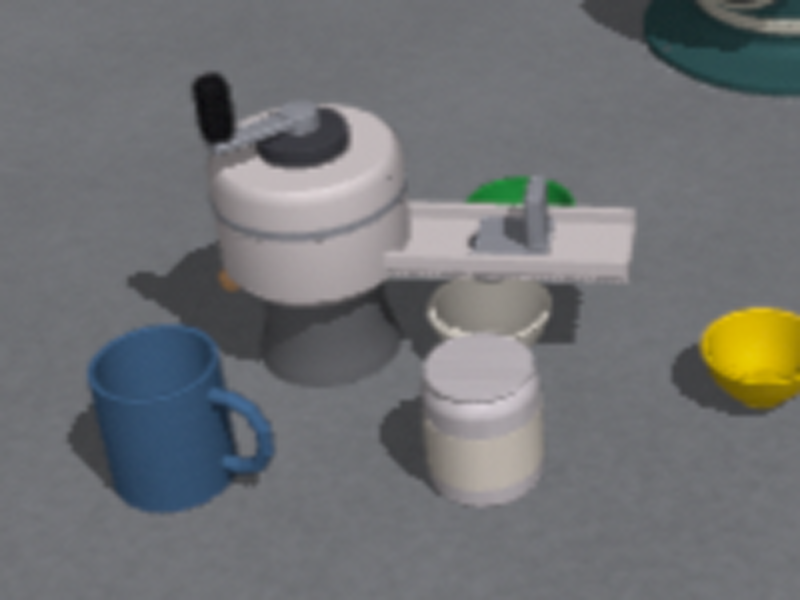

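The crop shows the black knob (about 213,108 in the crop), the steel tab standing in the trough (538,215) and the white bowl under it. The choice is confirmed, so I'll go above it.

Call:
apply_moves:
  plan:
    - [[85,0,0,-50,0,0,0],[85,0,0,-100,0,0,0],[85,0,0,-135,0,0,0],[85,-550,-588,-135,0,0,-33],[85,-550,-588,-135,0,0,-33],[85,-550,-588,-135,0,0,-33],[85,-550,-588,-135,0,0,-33],[85,-550,-588,-135,0,0,-33],[85,-550,-588,-135,0,0,-33],[85,-550,-588,-135,0,0,-33],[85,-550,-588,-135,0,0,-33],[85,-550,-588,-135,0,0,-33],[85,-550,-588,-135,0,0,-33],[85,-550,-588,-135,0,0,-33],[85,-550,-588,-135,0,0,-33],[85,-550,-588,-135,0,0,-33],[85,-550,-588,-135,0,0,-33],[85,-550,-588,-135,0,0,-33],[85,-550,-588,-135,0,0,-33],[85,-550,-588,-135,0,0,-33]]
  grip_force: 25

```text
time_s: 3.05
eef_pos: [550.7, -94.0, 379.0]
tcp_rot: [3.142, -0.002, -2.888]
force: [-0.1, 0.9, 0.6]
grip_width: 85.3
finger_force: 0.0
```

Run:
```python
from h import *
s=ctrl.state(); print(s['time_s'],s['eef_pos'],s['tcp_rot'],s['joint_pos'],shift([550,-90,380],np.radians(194.5)))
c=cam('wrist');save(c,'w1.png')
for t in('crank_knob','gate_tab','drive'):
    print(t,[(np.round(d['xy']),round(d['confidence'],2)) for d in nets.spot_point('wrist',t)][:4])
for p in ([620,-221,210],[535,-47,121.5],[571,-191,160]): print(proj(c,p))
```

```text
3.05 [550.70598127 -93.9573236  379.04856585] [ 3.14156513e+00 -1.83346226e-03 -2.88836071e+00] [-2.14249868e-01 -1.39674452e-01  1.48084516e+00 -8.23586865e-04
  1.80207102e+00 -2.03846624e+00] (array([-0.3,  4. , -1. ]), array([ 0.  , -0.11,  0.01]))
crank_knob [(array([111., 234.]), 0.92)]
gate_tab [(array([323., 169.]), 0.66)]
drive [(array([173., 176.]), 0.78)]
[111.87172399 230.51130001]
[326.86283826 167.29247687]
[173.70993725 172.8058831 ]
```

View pics/w1.png

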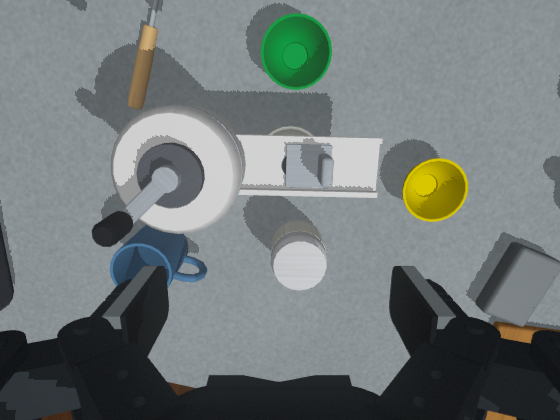

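Wrist view: the knob is at about (112,229), the drive at (173,176) and the tab at about (326,168). The trough runs along image x, and the predictions agree with what I see.

Run:
```python
from h import *
np.set_printoptions(precision=1,suppress=True)
w,t,sc=cam('wrist'),cam('top'),cam('scene')
P={}
for n,k in (('tab','gate_tab'),('knob','crank_knob'),('drive','drive')):
    rs=[]
    for cn,c in (('wrist',w),('top',t)):
        d=nets.spot_point(cn,k)
        if d: rs.append(ray(c,d[0]['xy']))
    P[n]=tri(rs); z={'tab':121.5,'knob':210,'drive':160}[n]
    print(n,len(rs),P[n],[o+d*(z-o[2])/d[2] for o,d in rs])
a,b=atz(w,(240,135),99),atz(w,(382,139),99); a2,b2=atz(w,(240,192.5),99),atz(w,(377,196.5),99)
for v in(b-a,b2-a2): print(np.degrees(np.arctan2(v[1],v[0])))
print('mid end',(b+b2)/2,'mid near',(a+a2)/2)
```

```text
tab 2 [534.4 -47.2 122.4] [array([536.8, -47. , 121.5]), array([532.2, -47.3, 121.5])]Traceback (most recent call last):
  File "<stdin>", line 10, in <module>
  File "h.py", line 19, in tri
    return np.linalg.solve(A,b)
           ~~~~~~~~~~~~~~~^^^^^
    r = gufunc(a, b, signature=signature)
    raise LinAlgError("Singular matrix")
numpy.linalg.LinAlgError: Singular matrix
```

Call:
apply_moves:
  plan:
    - [[60,4.3,45.5,40,0,0,0],[60,4.3,45.5,80,0,0,0],[60,4.3,45.5,120,0,0,0],[60,4.3,45.5,160,0,0,0],[60,4.3,45.5,190,0,0,0],[60,4.3,45.5,210,0,0,0],[60,4.3,45.5,210,0,0,0],[60,4.3,45.5,210,0,0,0]]

```text
time_s: 4.4
eef_pos: [534.0, -46.7, 171.2]
tcp_rot: [-3.141, 0.0, -2.884]
force: [-0.3, 0.4, 0.1]
grip_width: 60.0
finger_force: 0.0
```

Run:
```python
from h import *
s=ctrl.state(); print(s['time_s'],s['eef_pos'],s['tcp_rot'],s['grip_width'])
c=cam('wrist');save(c,'w2.png')
for t in('gate_tab','drive','crank_knob'):
    print(t,[(np.round(d['xy']),round(d['confidence'],2)) for d in nets.spot_point('wrist',t)][:3])
print(proj(c,[535,-47,121.5]),[atz(c,d['xy'],121.5) for d in nets.spot_point('wrist','gate_tab')[:1]])
```

```text
4.4 [533.98842181 -46.74749854 171.15864035] [-3.14140644e+00  3.55193379e-04 -2.88423342e+00] 59.95047821799602
gate_tab [(array([276., 249.]), 0.78)]
drive []
crank_knob []
[278.87005776 242.47939494] [array([538.75000099, -47.78858384, 121.5       ])]
```

View pics/w2.png

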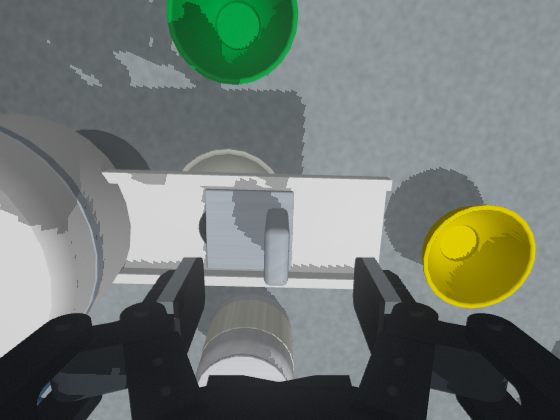

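The tab (about 277,245) lies midway between the fingers, and the trough is tilted about 1.7°. I'll go down and close gently.

Call:
apply_moves:
  plan:
    - [[60,-3,0,15,0,0,1.7],[60,-3,0,30,0,0,1.7],[60,-3,0,42,0,0,1.7],[60,-3,0,50,0,0,1.7],[40,-3,0,50,0,0,1.7],[25,-3,0,50,0,0,1.7],[16,-3,0,50,0,0,1.7],[8,-3,0,50,0,0,1.7],[8,-3,0,50,0,0,1.7],[8,-3,0,50,0,0,1.7]]
  grip_force: 20

```text
time_s: 5.65
eef_pos: [537.0, -46.2, 121.0]
tcp_rot: [-3.141, 0.001, -2.914]
force: [-0.7, -0.5, 5.5]
grip_width: 11.8
finger_force: 24.3
```

Call:
apply_moves:
  plan:
    - [[8,0,4,0,0,0,0],[8,0,9,0,0,0,0],[8,0,14,0,0,0,0],[8,0,19,0,0,0,0],[8,0,24,0,0,0,0],[8,0,28,0,0,0,0],[8,0,31,0,0,0,0],[8,0,33,0,0,0,0],[8,0,34,0,0,0,0],[8,0,34,0,0,0,0]]

```text
time_s: 6.65
eef_pos: [529.3, -13.1, 121.0]
tcp_rot: [-3.141, 0.001, -2.914]
force: [-2.7, -1.7, 6.5]
grip_width: 11.4
finger_force: 24.3
```

Call:
apply_moves:
  plan:
    - [[8,0,1,0,0,0,0],[8,0,1,0,0,0,0]]

```text
time_s: 6.85
eef_pos: [529.1, -12.2, 121.0]
tcp_rot: [-3.141, 0.001, -2.914]
force: [-1.8, -2.0, 6.0]
grip_width: 11.5
finger_force: 24.3
```

Call:
apply_moves:
  plan:
    - [[8,0,1,0,0,0,0],[8,0,1,0,0,0,0]]

```text
time_s: 7.05
eef_pos: [529.0, -11.9, 121.0]
tcp_rot: [-3.139, 0.001, -2.914]
force: [1.3, -8.6, 4.1]
grip_width: 11.7
finger_force: 24.1
```

Call:
apply_moves:
  plan:
    - [[8,0,1,0,0,0,0],[8,0,1,0,0,0,0]]

```text
time_s: 7.25
eef_pos: [529.0, -11.8, 121.0]
tcp_rot: [-3.137, 0.001, -2.915]
force: [3.6, -17.1, 3.3]
grip_width: 11.7
finger_force: 23.8
```

Call:
apply_moves:
  plan:
    - [[11,0,-2,0,0,0,0],[20,0,-2,0,0,0,0],[30,0,-2,0,0,0,0],[40,0,-2,0,0,0,0],[50,0,-2,0,0,0,0],[60,0,-2,0,0,0,0],[60,0,-2,-20,0,0,0],[60,0,-2,-60,0,0,0],[60,0,-2,-100,0,0,0],[60,0,-2,-140,0,0,0],[60,0,-2,-180,0,0,0],[60,0,-2,-200,0,0,0],[60,0,-2,-200,0,0,0]]

```text
time_s: 8.55
eef_pos: [529.4, -12.0, 323.7]
tcp_rot: [-3.14, 0.004, -2.914]
force: [-0.3, -0.1, -0.3]
grip_width: 59.9
finger_force: 0.0
```

Run:
```python
from h import *
np.set_printoptions(precision=1,suppress=True)
s=ctrl.state(); print(s['time_s'],s['eef_pos'],s['force'],s['grip_width'])
c=cam('wrist')
for t,z in(('gate_tab',121.5),('drive',160),('crank_knob',210)):
    print(t,[(atz(c,d['xy'],z),round(d['confidence'],2)) for d in nets.spot_point('wrist',t)][:3])
print(shift([590,-200,320]),shift([619,-220,320]))
```

```text
8.55 [529.4 -12.  323.7] [-0.3 -0.1 -0.3] 59.94460949142001
gate_tab [(array([529.2, -12.5, 121.5]), 0.8)]
drive [(array([ 571.6, -189.9,  160. ]), 0.67)]
crank_knob []
(array([ -17.4, -197. ,   -1.3]), np.int64(0)) (array([ -41.1, -223.1,   -1.4]), np.int64(0))
```

Call:
apply_moves:
  plan:
    - [[60,-8,-40,0,0,0,0],[60,-16,-85,0,0,0,0],[60,-25,-130,0,0,0,0],[60,-33,-175,0,0,0,0],[60,-38,-210,0,0,0,0],[60,-41,-223,0,0,0,0],[60,-41,-223,20,0,0,0],[60,-41,-223,20,0,0,0]]

```text
time_s: 9.55
eef_pos: [618.5, -219.7, 296.6]
tcp_rot: [3.139, -0.004, -2.914]
force: [-0.7, 1.0, -1.0]
grip_width: 60.0
finger_force: 0.0
```

Run:
```python
from h import *
np.set_printoptions(precision=1,suppress=True)
s=ctrl.state(); print(s['time_s'],s['eef_pos'],s['force'],s['grip_width'],s['joint_pos'])
c=cam('wrist'); save(c,'w3.png')
for t,z in(('drive',160),('crank_knob',210)):
    print(t,[(d['xy'],atz(c,d['xy'],z),round(d['confidence'],2)) for d in nets.spot_point('wrist',t)][:3])
print(proj(c,[619,-220,210]))
```

```text
9.55 [ 618.5 -219.7  296.6] [-0.7  1.  -1. ] 60.04564355070908 [-0.4  0.1  1.4  0.   1.7 -2.2]
drive [([333.4, 144.8], array([ 571.4, -191.3,  160. ]), 0.92)]
crank_knob [([272.6, 221.7], array([ 620.7, -223.3,  210. ]), 0.93)]
[278.5 220.3]
```

View pics/w3.png

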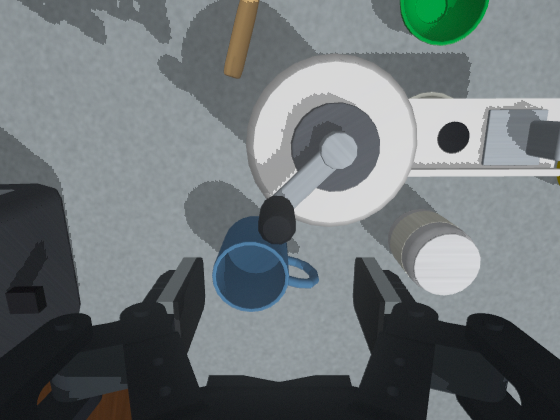

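The knob (277,220) sits between the fingers, so I'll descend and grip it.

Call:
apply_moves:
  plan:
    - [[60,-0.5,-1,25,0,0,0],[60,-0.5,-1,50,0,0,0],[60,-0.5,-1,70,0,0,0],[60,-0.5,-1,82,0,0,0],[60,-0.5,-1,88,0,0,0],[45,-0.5,-1,88,0,0,0],[35,-0.5,-1,88,0,0,0],[26,-0.5,-1,88,0,0,0],[18,-0.5,-1,88,0,0,0],[18,-0.5,-1,88,0,0,0],[18,-0.5,-1,88,0,0,0]]
  grip_force: 25

```text
time_s: 10.8
eef_pos: [620.1, -221.0, 213.1]
tcp_rot: [-3.141, 0.001, -2.914]
force: [1.7, -2.1, 6.0]
grip_width: 20.9
finger_force: 26.0
```

Run:
```python
from h import *
np.set_printoptions(precision=1,suppress=True)
s=ctrl.state(); print(s['time_s'],s['eef_pos'],s['tcp_rot'],s['force'],s['grip_width'])
p=s['eef_pos'][:2]-[571.5,-190.5]; print(p,np.hypot(*p),np.degrees(np.arctan2(p[1],p[0])))
```

```text
10.8 [ 620.1 -221.   213.1] [-3.1  0.  -2.9] [ 1.7 -2.1  6. ] 20.850915239363726
[ 48.6 -30.5] 57.356981947260344 -32.1470455468655
```

Call:
apply_moves:
  plan:
    - [[18,2.1,-1.9,0,0,0,0],[18,4.3,-3.9,0,0,0,0],[18,6.6,-5.6,0,0,0,0],[18,8.9,-7.2,0,0,0,0],[18,11.4,-8.7,0,0,0,0],[18,13.9,-10.1,0,0,0,0],[18,16.5,-11.3,0,0,0,0],[18,19.2,-12.5,0,0,0,0]]

```text
time_s: 11.6
eef_pos: [604.0, -237.3, 213.0]
tcp_rot: [-3.142, 0.001, -2.914]
force: [-1.0, 1.3, 6.2]
grip_width: 20.5
finger_force: 26.1
```

Call:
apply_moves:
  plan:
    - [[18,2.7,-1.0,0,0,0,0],[18,5.5,-1.8,0,0,0,0]]

```text
time_s: 11.8
eef_pos: [599.0, -240.2, 212.9]
tcp_rot: [3.141, 0.001, -2.914]
force: [-0.4, 2.8, 6.4]
grip_width: 21.1
finger_force: 26.2
```

Call:
apply_moves:
  plan:
    - [[18,2.8,-0.7,0,0,0,0],[18,5.6,-1.2,0,0,0,0]]

```text
time_s: 12.0
eef_pos: [593.8, -242.6, 212.9]
tcp_rot: [3.141, 0.001, -2.914]
force: [-0.4, 3.5, 5.6]
grip_width: 21.0
finger_force: 26.2
```

Call:
apply_moves:
  plan:
    - [[18,2.9,-0.4,0,0,0,0],[18,5.7,-0.6,0,0,0,0]]

```text
time_s: 12.2
eef_pos: [588.4, -244.3, 212.9]
tcp_rot: [3.141, 0.001, -2.914]
force: [-0.6, 3.8, 5.3]
grip_width: 21.2
finger_force: 26.3
```

Call:
apply_moves:
  plan:
    - [[18,2.9,-0.1,0,0,0,0],[18,5.8,0,0,0,0,0]]

```text
time_s: 12.4
eef_pos: [582.8, -245.6, 212.9]
tcp_rot: [3.141, 0.001, -2.914]
force: [0.5, 4.1, 6.5]
grip_width: 21.0
finger_force: 26.3
```

Call:
apply_moves:
  plan:
    - [[18,2.9,0.4,0,0,0,0],[18,5.7,0.9,0,0,0,0]]

```text
time_s: 12.6
eef_pos: [577.1, -246.1, 213.0]
tcp_rot: [3.141, 0.001, -2.914]
force: [-0.0, 2.8, 5.5]
grip_width: 20.9
finger_force: 26.2
```

Call:
apply_moves:
  plan:
    - [[18,2.8,0.5,0,0,0,0],[18,5.6,1.2,0,0,0,0]]

```text
time_s: 12.8
eef_pos: [571.4, -246.2, 212.9]
tcp_rot: [3.141, 0.001, -2.914]
force: [0.4, 3.4, 5.3]
grip_width: 20.9
finger_force: 26.2
```

Call:
apply_moves:
  plan:
    - [[18,2.7,0.8,0,0,0,0],[18,5.5,1.8,0,0,0,0]]

```text
time_s: 13.0
eef_pos: [565.6, -245.7, 213.0]
tcp_rot: [3.141, 0.001, -2.914]
force: [1.0, 3.1, 5.7]
grip_width: 20.8
finger_force: 26.2
```

Call:
apply_moves:
  plan:
    - [[18,2.6,1.1,0,0,0,0],[18,5.3,2.3,0,0,0,0]]

```text
time_s: 13.2
eef_pos: [560.0, -244.6, 212.9]
tcp_rot: [3.141, 0.001, -2.914]
force: [2.1, 4.2, 4.5]
grip_width: 20.9
finger_force: 26.1
```

Call:
apply_moves:
  plan:
    - [[18,2.5,1.4,0,0,0,0],[18,5.0,2.9,0,0,0,0]]

```text
time_s: 13.4
eef_pos: [554.5, -242.9, 212.9]
tcp_rot: [3.141, 0.001, -2.914]
force: [1.4, 4.3, 4.3]
grip_width: 20.9
finger_force: 26.1
```

Call:
apply_moves:
  plan:
    - [[18,2.4,1.6,0,0,0,0],[18,4.7,3.4,0,0,0,0]]

```text
time_s: 13.6
eef_pos: [549.1, -240.6, 212.9]
tcp_rot: [3.142, 0.001, -2.914]
force: [2.5, 3.2, 5.6]
grip_width: 20.8
finger_force: 26.1
```

```bash
cat > fit.py <<'E'
from h import *
from scipy.optimize import least_squares
D=np.array([[604,-237.3,-1,1.3],[599,-240.2,-.4,2.8],[593.8,-242.6,-.4,3.5],[588.4,-244.3,-.6,3.8],[582.8,-245.6,.5,4.1],[577.1,-246.1,0,2.8],[571.4,-246.2,.4,3.4],[565.6,-245.7,1,3.1],[560,-244.6,2.1,4.2],[554.5,-242.9,1.4,4.3],[549.1,-240.6,2.5,3.2]])
def an(D,c=None):
    if c is None:
        f=least_squares(lambda q:np.r_[np.hypot(*(D[:,:2]-q[:2]).T)-55-(-((D[:,:2]-q[:2])*D[:,2:]).sum(1)/55)/abs(q[2])],[572,-190.5,8]); c=f.x; print('fit',c,np.round(f.fun,2))
    p=D[:,:2]-c[:2]; r=np.hypot(*p.T); u=p/r[:,None]; t=np.c_[u[:,1],-u[:,0]]
    for i in range(len(D)): print(round(np.degrees(np.arctan2(p[i,1],p[i,0])),1),'r',round(r[i],1),'Fr %.1f Ft %.1f'%(u[i]@D[i,2:],t[i]@D[i,2:]))
E
python3 -c "
from fit import *
an(D); s=ctrl.state();print(s['eef_pos'],s['joint_pos'])"
```

```text
fit [ 573.80949819 -191.1336377    19.35870754] [ 0.08  0.02  0.04 -0.07 -0.   -0.08 -0.06  0.01 -0.02  0.02  0.09]
-56.8 r 55.2 Fr -1.6 Ft 0.1
-62.8 r 55.2 Fr -2.7 Ft -0.9
-68.8 r 55.2 Fr -3.4 Ft -0.9
-74.7 r 55.1 Fr -3.8 Ft -0.4
-80.6 r 55.2 Fr -4.0 Ft -1.2
-86.6 r 55.1 Fr -2.8 Ft -0.2
-92.5 r 55.1 Fr -3.4 Ft -0.3
-98.6 r 55.2 Fr -3.2 Ft -0.5
-104.5 r 55.2 Fr -4.6 Ft -1.0
-110.5 r 55.3 Fr -4.5 Ft 0.2
-116.5 r 55.3 Fr -4.0 Ft -0.8
[ 549.11791611 -240.64042469  212.89296052] [-4.55969138e-01 -3.79640880e-02  1.65238781e+00  8.68545454e-04
  1.52619966e+00 -2.25452860e+00]
```

Call:
apply_moves:
  plan:
    - [[18,2.1,2.0,0,0,0,0],[18,4.1,4.0,0,0,0,0]]

```text
time_s: 13.8
eef_pos: [544.2, -237.8, 213.0]
tcp_rot: [-3.141, 0.001, -2.914]
force: [2.8, 1.3, 5.2]
grip_width: 21.0
finger_force: 26.0
```

Call:
apply_moves:
  plan:
    - [[18,1.9,2.1,0,0,0,0],[18,3.8,4.3,0,0,0,0]]

```text
time_s: 14.0
eef_pos: [539.5, -234.5, 212.9]
tcp_rot: [-3.141, 0.001, -2.914]
force: [2.1, 1.3, 5.0]
grip_width: 20.9
finger_force: 26.0
```

Call:
apply_moves:
  plan:
    - [[18,1.7,2.3,0,0,0,0],[18,3.3,4.7,0,0,0,0]]

```text
time_s: 14.2
eef_pos: [535.3, -230.7, 213.0]
tcp_rot: [-3.141, 0.001, -2.914]
force: [1.8, 1.5, 5.7]
grip_width: 20.7
finger_force: 26.0
```

Call:
apply_moves:
  plan:
    - [[18,1.4,2.5,0,0,0,0],[18,2.8,5.0,0,0,0,0]]

```text
time_s: 14.4
eef_pos: [531.7, -226.9, 213.1]
tcp_rot: [-3.14, 0.002, -2.914]
force: [7.5, -4.6, 2.7]
grip_width: 20.6
finger_force: 25.7
```

Call:
apply_moves:
  plan:
    - [[18,1.2,2.6,0,0,0,0],[18,2.3,5.3,0,0,0,0]]

```text
time_s: 14.6
eef_pos: [528.3, -222.6, 213.1]
tcp_rot: [-3.139, 0.002, -2.914]
force: [5.4, -5.2, 3.2]
grip_width: 20.7
finger_force: 25.7
```

Call:
apply_moves:
  plan:
    - [[18,0.9,2.7,0,0,0,0],[18,1.7,5.5,0,0,0,0]]

```text
time_s: 14.8
eef_pos: [525.3, -217.7, 213.1]
tcp_rot: [-3.139, 0.002, -2.915]
force: [4.8, -6.7, 4.9]
grip_width: 21.0
finger_force: 25.8
```

Call:
apply_moves:
  plan:
    - [[18,0.6,2.8,0,0,0,0],[18,1.2,5.6,0,0,0,0]]

```text
time_s: 15.0
eef_pos: [522.8, -212.6, 213.1]
tcp_rot: [-3.139, 0.001, -2.915]
force: [4.7, -6.9, 4.6]
grip_width: 21.1
finger_force: 25.8
```

Call:
apply_moves:
  plan:
    - [[18,0.3,2.8,0,0,0,0],[18,0.5,5.7,0,0,0,0]]

```text
time_s: 15.2
eef_pos: [520.9, -207.2, 213.1]
tcp_rot: [-3.139, 0.001, -2.915]
force: [2.2, -7.9, 4.5]
grip_width: 20.8
finger_force: 25.9
```

```bash
python3 -c "
from fit import *
E=np.array([[544.2,-237.8,2.8,1.3],[539.5,-234.5,2.1,1.3],[535.3,-230.7,1.8,1.5],[531.7,-226.9,7.5,-4.6],[528.3,-222.6,5.4,-5.2],[525.3,-217.7,4.8,-6.7],[522.8,-212.6,4.7,-6.9],[520.9,-207.2,2.2,-7.9]])
an(np.vstack([D,E]));c=[573.8,-191.1]
an(E,c)
s=ctrl.state();print(s['eef_pos'],s['tcp_rot'])"
```

```text
fit [ 5.73612015e+02 -1.91336836e+02  1.58676986e+08] [ 0.1   0.07  0.1  -0.01  0.04 -0.13 -0.09 -0.05 -0.02 -0.01  0.02 -0.01
  0.02 -0.07 -0.03  0.05  0.04  0.08  0.05]
-56.5 r 55.1 Fr -1.6 Ft 0.1
-62.5 r 55.1 Fr -2.7 Ft -0.9
-68.5 r 55.1 Fr -3.4 Ft -0.9
-74.4 r 55.0 Fr -3.8 Ft -0.4
-80.4 r 55.0 Fr -4.0 Ft -1.2
-86.4 r 54.9 Fr -2.8 Ft -0.2
-92.3 r 54.9 Fr -3.4 Ft -0.3
-98.4 r 55.0 Fr -3.2 Ft -0.5
-104.3 r 55.0 Fr -4.6 Ft -1.0
-110.3 r 55.0 Fr -4.5 Ft 0.2
-116.5 r 55.0 Fr -4.0 Ft -0.8
-122.3 r 55.0 Fr -2.6 Ft -1.7
-128.3 r 55.0 Fr -2.3 Ft -0.8
-134.2 r 54.9 Fr -2.3 Ft -0.2
-139.7 r 55.0 Fr -2.7 Ft -8.4
-145.4 r 55.1 Fr -1.5 Ft -7.3
-151.4 r 55.0 Fr -1.0 Ft -8.2
-157.3 r 55.1 Fr -1.7 Ft -8.2
-163.3 r 55.0 Fr 0.2 Ft -8.2
-122.4 r 55.3 Fr -2.6 Ft -1.7
-128.3 r 55.3 Fr -2.3 Ft -0.8
-134.2 r 55.2 Fr -2.3 Ft -0.2
-139.6 r 55.3 Fr -2.7 Ft -8.4
-145.3 r 55.3 Fr -1.5 Ft -7.3
-151.3 r 55.3 Fr -1.0 Ft -8.2
-157.1 r 55.3 Fr -1.7 Ft -8.2
-163.1 r 55.3 Fr 0.2 Ft -8.2
[ 520.94828869 -207.2319432   213.13828832] [-3.13872137e+00  1.12016590e-03 -2.91459727e+00]
```

```bash
python3 -c "
import numpy as np
a=np.radians(-3.7+9*np.arange(21)); P=55*np.c_[np.cos(a),np.sin(a)]; P=np.round(P-P[0],1)
print([[18,*map(float,p),0,0,0,0] for p in P[1:]])"
```

```text
[[18, -0.1, 8.6, 0, 0, 0, 0], [18, -1.6, 17.1, 0, 0, 0, 0], [18, -4.4, 25.3, 0, 0, 0, 0], [18, -8.4, 32.9, 0, 0, 0, 0], [18, -13.6, 39.8, 0, 0, 0, 0], [18, -19.8, 45.9, 0, 0, 0, 0], [18, -26.8, 50.8, 0, 0, 0, 0], [18, -34.5, 54.7, 0, 0, 0, 0], [18, -42.8, 57.2, 0, 0, 0, 0], [18, -51.3, 58.4, 0, 0, 0, 0], [18, -60.0, 58.3, 0, 0, 0, 0], [18, -68.5, 56.8, 0, 0, 0, 0], [18, -76.6, 54.1, 0, 0, 0, 0], [18, -84.3, 50.0, 0, 0, 0, 0], [18, -91.2, 44.9, 0, 0, 0, 0], [18, -97.2, 38.7, 0, 0, 0, 0], [18, -102.2, 31.6, 0, 0, 0, 0], [18, -106.0, 23.9, 0, 0, 0, 0], [18, -108.5, 15.6, 0, 0, 0, 0], [18, -109.8, 7.1, 0, 0, 0, 0]]
```

Call:
apply_moves:
  plan:
    - [[18,-0.1,8.6,0,0,0,0],[18,-1.6,17.1,0,0,0,0],[18,-4.4,25.3,0,0,0,0],[18,-8.4,32.9,0,0,0,0],[18,-13.6,39.8,0,0,0,0],[18,-19.8,45.9,0,0,0,0],[18,-26.8,50.8,0,0,0,0],[18,-34.5,54.7,0,0,0,0],[18,-42.8,57.2,0,0,0,0],[18,-51.3,58.4,0,0,0,0],[18,-60.0,58.3,0,0,0,0],[18,-68.5,56.8,0,0,0,0],[18,-76.6,54.1,0,0,0,0],[18,-84.3,50.0,0,0,0,0],[18,-91.2,44.9,0,0,0,0],[18,-97.2,38.7,0,0,0,0],[18,-102.2,31.6,0,0,0,0],[18,-106.0,23.9,0,0,0,0],[18,-108.5,15.6,0,0,0,0],[18,-109.8,7.1,0,0,0,0]]

```text
time_s: 17.2
eef_pos: [626.6, -173.9, 213.1]
tcp_rot: [3.14, 0.001, -2.913]
force: [0.8, 9.1, 7.9]
grip_width: 20.7
finger_force: 26.2
```

```bash
cat >> fit.py <<'E'
def now(): 
    s=ctrl.state(); an(np.array([[*s['eef_pos'][:2],*s['force'][:2]]]),[573.6,-191.3]); print(s['time_s'],s['eef_pos'],s['tcp_rot'],s['grip_width'])
E
python3 -c "
from fit import *
now()"
```

```text
18.2 r 55.8 Fr 3.6 Ft -8.4
17.2 [ 626.58456709 -173.88272494  213.09656798] [ 3.14025674e+00  1.47016685e-03 -2.91326007e+00] 20.748072583825632
```

Call:
apply_moves:
  plan:
    - [[18,0.1,-8.6,0,0,0,0],[18,1.6,-17.1,0,0,0,0],[18,4.4,-25.3,0,0,0,0],[18,8.4,-32.9,0,0,0,0],[18,13.6,-39.8,0,0,0,0],[18,19.8,-45.9,0,0,0,0],[18,26.8,-50.8,0,0,0,0],[18,34.5,-54.7,0,0,0,0],[18,42.8,-57.2,0,0,0,0],[18,51.3,-58.4,0,0,0,0],[18,60.0,-58.3,0,0,0,0],[18,68.5,-56.8,0,0,0,0],[18,76.6,-54.1,0,0,0,0],[18,84.3,-50.0,0,0,0,0],[18,91.2,-44.9,0,0,0,0],[18,97.2,-38.7,0,0,0,0],[18,102.2,-31.6,0,0,0,0],[18,106.0,-23.9,0,0,0,0],[18,108.5,-15.6,0,0,0,0],[18,109.8,-7.1,0,0,0,0]]

```text
time_s: 19.2
eef_pos: [520.8, -207.1, 213.2]
tcp_rot: [-3.139, 0.001, -2.915]
force: [5.2, -7.0, 4.0]
grip_width: 20.8
finger_force: 25.8
```

Call:
apply_moves:
  plan:
    - [[18,-0.1,8.6,0,0,0,0],[18,-1.6,17.1,0,0,0,0],[18,-4.4,25.3,0,0,0,0],[18,-8.4,32.9,0,0,0,0],[18,-13.6,39.8,0,0,0,0],[18,-19.8,45.9,0,0,0,0],[18,-26.8,50.8,0,0,0,0],[18,-34.5,54.7,0,0,0,0],[18,-42.8,57.2,0,0,0,0],[18,-51.3,58.4,0,0,0,0],[18,-60.0,58.3,0,0,0,0],[18,-68.5,56.8,0,0,0,0],[18,-76.6,54.1,0,0,0,0],[18,-84.3,50.0,0,0,0,0],[18,-91.2,44.9,0,0,0,0],[18,-97.2,38.7,0,0,0,0],[18,-102.2,31.6,0,0,0,0],[18,-106.0,23.9,0,0,0,0],[18,-108.5,15.6,0,0,0,0],[18,-109.8,7.1,0,0,0,0]]

```text
time_s: 21.2
eef_pos: [626.6, -173.9, 213.1]
tcp_rot: [3.14, 0.002, -2.913]
force: [0.4, 8.1, 6.6]
grip_width: 21.1
finger_force: 26.3
```

```bash
python3 -c "
from fit import *
now()"
```

```text
18.2 r 55.8 Fr 2.9 Ft -7.6
21.2 [ 626.61528988 -173.85154423  213.1196854 ] [ 3.14022359e+00  1.50080868e-03 -2.91320353e+00] 21.12104638554875
```

Call:
apply_moves:
  plan:
    - [[18,0.1,-8.6,0,0,0,0],[18,1.6,-17.1,0,0,0,0],[18,4.4,-25.3,0,0,0,0],[18,8.4,-32.9,0,0,0,0],[18,13.6,-39.8,0,0,0,0],[18,19.8,-45.9,0,0,0,0],[18,26.8,-50.8,0,0,0,0],[18,34.5,-54.7,0,0,0,0],[18,42.8,-57.2,0,0,0,0],[18,51.3,-58.4,0,0,0,0],[18,60.0,-58.3,0,0,0,0],[18,68.5,-56.8,0,0,0,0],[18,76.6,-54.1,0,0,0,0],[18,84.3,-50.0,0,0,0,0],[18,91.2,-44.9,0,0,0,0],[18,97.2,-38.7,0,0,0,0],[18,102.2,-31.6,0,0,0,0],[18,106.0,-23.9,0,0,0,0],[18,108.5,-15.6,0,0,0,0],[18,109.8,-7.1,0,0,0,0]]

```text
time_s: 23.2
eef_pos: [520.8, -207.1, 213.2]
tcp_rot: [-3.139, 0.001, -2.915]
force: [5.3, -7.3, 3.7]
grip_width: 21.3
finger_force: 25.8
```

Call:
apply_moves:
  plan:
    - [[18,-0.1,8.6,0,0,0,0],[18,-1.6,17.1,0,0,0,0],[18,-4.4,25.3,0,0,0,0],[18,-8.4,32.9,0,0,0,0],[18,-13.6,39.8,0,0,0,0],[18,-19.8,45.9,0,0,0,0],[18,-26.8,50.8,0,0,0,0],[18,-34.5,54.7,0,0,0,0],[18,-42.8,57.2,0,0,0,0],[18,-51.3,58.4,0,0,0,0],[18,-60.0,58.3,0,0,0,0],[18,-68.5,56.8,0,0,0,0],[18,-76.6,54.1,0,0,0,0],[18,-84.3,50.0,0,0,0,0],[18,-91.2,44.9,0,0,0,0],[18,-97.2,38.7,0,0,0,0],[18,-102.2,31.6,0,0,0,0],[18,-106.0,23.9,0,0,0,0],[18,-108.5,15.6,0,0,0,0],[18,-109.8,7.1,0,0,0,0]]

```text
time_s: 25.2
eef_pos: [626.6, -173.9, 213.1]
tcp_rot: [3.14, 0.001, -2.913]
force: [0.2, 8.6, 5.4]
grip_width: 20.5
finger_force: 26.2
```

```bash
python3 -c "
from fit import *
now()
# 15 rows of 9 deg from tool angle 176.3
a=np.radians(176.3+9*np.arange(16)); P=55*np.c_[np.cos(a),np.sin(a)]; print(np.round(P-P[0],1).tolist())"
```

```text
18.2 r 55.8 Fr 2.9 Ft -8.1
25.2 [ 626.590882   -173.86545474  213.09561522] [ 3.14020895e+00  1.48090981e-03 -2.91325166e+00] 20.549476366878956
[[0.0, 0.0], [0.1, -8.6], [1.6, -17.1], [4.4, -25.3], [8.4, -32.9], [13.6, -39.8], [19.8, -45.9], [26.8, -50.8], [34.5, -54.7], [42.8, -57.2], [51.3, -58.4], [60.0, -58.3], [68.5, -56.8], [76.6, -54.1], [84.3, -50.0], [91.2, -44.9]]
```

Call:
apply_moves:
  plan:
    - [[18,0.1,-8.6,0,0,0,0],[18,1.6,-17.1,0,0,0,0],[18,4.4,-25.3,0,0,0,0],[18,8.4,-32.9,0,0,0,0],[18,13.6,-39.8,0,0,0,0],[18,19.8,-45.9,0,0,0,0],[18,26.8,-50.8,0,0,0,0],[18,34.5,-54.7,0,0,0,0],[18,42.8,-57.2,0,0,0,0],[18,51.3,-58.4,0,0,0,0],[18,60.0,-58.3,0,0,0,0],[18,68.5,-56.8,0,0,0,0],[18,76.6,-54.1,0,0,0,0],[18,84.3,-50.0,0,0,0,0],[18,91.2,-44.9,0,0,0,0],[18,91.2,-44.9,0,0,0,0]]

```text
time_s: 26.8
eef_pos: [547.3, -239.2, 213.2]
tcp_rot: [-3.14, 0.002, -2.914]
force: [3.0, -3.1, 5.8]
grip_width: 21.0
finger_force: 25.9
```

```bash
python3 -c "
from fit import *
now()
a=np.radians(-48.7+np.array([0,4,8,12,16,18])); P=55*np.c_[np.cos(a),np.sin(a)]; print(np.round(P-P[0],1).tolist())"
```

```text
-118.8 r 54.6 Fr 1.3 Ft -4.1
26.8 [ 547.26783645 -239.16950728  213.18305574] [-3.13993669e+00  1.67973826e-03 -2.91429738e+00] 20.959826085774342
[[0.0, 0.0], [2.8, 2.6], [5.4, 5.5], [7.8, 8.5], [10.0, 11.6], [11.0, 13.2]]
```

Call:
apply_moves:
  plan:
    - [[18,2.8,2.6,0,0,0,0],[18,5.4,5.5,0,0,0,0],[18,7.8,8.5,0,0,0,0],[18,10.0,11.6,0,0,0,0],[18,11.0,13.2,0,0,0,0],[18,11.0,13.2,0,0,0,0]]

```text
time_s: 27.4
eef_pos: [534.1, -229.2, 213.1]
tcp_rot: [-3.139, 0.001, -2.914]
force: [3.7, -4.7, 5.7]
grip_width: 20.9
finger_force: 26.0
```

```bash
python3 -c "
from fit import *
now()"
```

```text
-136.2 r 54.8 Fr 0.6 Ft -6.0
27.4 [ 534.08149886 -229.2495817   213.07064149] [-3.13947975e+00  1.12184289e-03 -2.91429794e+00] 20.874181410783304
```

Call:
apply_moves:
  plan:
    - [[18,0.4,0.6,0,0,0,0],[18,0.4,0.6,0,0,0,0]]

```text
time_s: 27.6
eef_pos: [533.7, -228.9, 213.1]
tcp_rot: [-3.139, 0.001, -2.914]
force: [3.1, -5.9, 5.8]
grip_width: 21.0
finger_force: 26.0
```

Call:
apply_moves:
  plan:
    - [[18,-0.3,-0.5,0,0,0,0],[18,-0.3,-0.5,0,0,0,0]]

```text
time_s: 27.8
eef_pos: [533.9, -229.2, 213.0]
tcp_rot: [-3.14, 0.001, -2.914]
force: [2.4, -4.3, 6.4]
grip_width: 21.0
finger_force: 26.0
```

Call:
apply_moves:
  plan:
    - [[25,0,0,0,0,0,0],[35,0,0,0,0,0,0],[45,0,0,0,0,0,0],[55,0,0,0,0,0,0],[60,0,0,0,0,0,0],[60,0,0,-20,0,0,0],[60,0,0,-50,0,0,0],[60,0,0,-90,0,0,0],[60,0,0,-115,0,0,0],[60,0,0,-115,0,0,0],[60,0,0,-115,0,0,0]]

```text
time_s: 28.9
eef_pos: [533.5, -228.5, 327.2]
tcp_rot: [-3.141, 0.0, -2.914]
force: [0.5, 0.5, -0.9]
grip_width: 60.0
finger_force: 0.0
```

```bash
python3 -c "
from fit import *
now(); c=cam('wrist')
for t,z in(('gate_tab',121.5),('crank_knob',210)):
    print(t,[(d['xy'],atz(c,d['xy'],z),round(d['confidence'],2)) for d in nets.spot_point('wrist',t)][:2])
print(shift([529,-12.8,325]),shift([529,-12.8,150]))
"
```

```text
-137.1 r 54.7 Fr -0.7 Ft 0.0
28.9 [ 533.53146391 -228.50447996  327.21759711] [-3.14140591e+00  2.55028473e-04 -2.91407405e+00] 59.97301424126954
gate_tab [([505.6, 229.6], array([532.00893367, -10.58637741, 121.5       ]), 0.86), ([253.1, 69.4], array([ 446.57129791, -271.22866683,  121.5       ]), 0.66)]
crank_knob [([276.0, 206.1], array([ 534.41171305, -230.7808082 ,  210.        ]), 0.72)]
(array([-44.5, 211. ,   1. ]), np.int64(0)) (array([-44.7, 210.8, 176. ]), np.int64(0))
```

Call:
apply_moves:
  plan:
    - [[60,-9,42,0,0,0,0],[60,-18,86,0,0,0,0],[60,-27,130,0,0,0,0],[60,-36,174,0,0,0,0],[60,-44,212,0,0,0,0],[60,-44,212,40,0,0,0],[60,-44,212,80,0,0,0],[60,-44,212,120,0,0,0],[60,-44,212,140,0,0,0],[60,-44,212,140,0,0,0],[60,-44,212,140,0,0,0]]

```text
time_s: 30.15
eef_pos: [528.5, -12.1, 187.6]
tcp_rot: [3.141, -0.0, -2.914]
force: [0.1, -0.3, 1.8]
grip_width: 60.3
finger_force: 0.0
```

```bash
python3 -c "
from fit import *
print(shift([529,-12.0,121]))
c=cam('wrist');save(c,'w4.png')
print([(d['xy'],atz(c,d['xy'],121.5),round(d['confidence'],2)) for d in nets.spot_point('wrist','gate_tab')][:2])"
```

```text
(array([-0.5, -0.1, 66.6]), np.int64(0))
[([278.9, 232.8], array([530.07874253, -12.14697037, 121.5       ]), 0.92)]
```

View pics/w4.png

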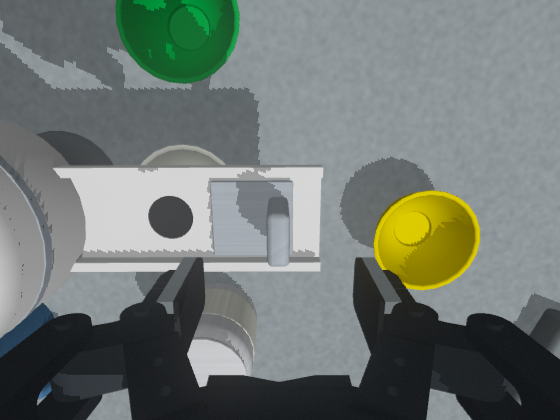

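The slide is open: the outlet hole shows at (171,216) and the tab at about (279,235) is centred between the fingers. I'll grip it and push it home.

Call:
apply_moves:
  plan:
    - [[60,-0.5,0,20,0,0,0],[60,-0.5,0,40,0,0,0],[60,-0.5,0,55,0,0,0],[60,-0.5,0,66,0,0,0],[40,-0.5,0,66,0,0,0],[25,-0.5,0,66,0,0,0],[16,-0.5,0,66,0,0,0],[8,-0.5,0,66,0,0,0],[8,-0.5,0,66,0,0,0],[8,-0.5,0,66,0,0,0]]
  grip_force: 20

```text
time_s: 31.25
eef_pos: [529.5, -12.0, 122.3]
tcp_rot: [-3.141, 0.001, -2.914]
force: [-0.3, -0.7, 6.6]
grip_width: 11.2
finger_force: 24.1
```

Call:
apply_moves:
  plan:
    - [[8,0,-4,0,0,0,0],[8,0,-9,0,0,0,0],[8,0,-14,0,0,0,0],[8,0,-19,0,0,0,0],[8,0,-24,0,0,0,0],[8,0,-28,0,0,0,0],[8,0,-31,0,0,0,0],[8,0,-33,0,0,0,0],[8,0,-34,0,0,0,0],[8,0,-34,0,0,0,0]]

```text
time_s: 32.25
eef_pos: [537.2, -45.0, 122.3]
tcp_rot: [-3.141, 0.002, -2.914]
force: [-0.3, 2.3, 6.1]
grip_width: 11.7
finger_force: 24.0
```

Call:
apply_moves:
  plan:
    - [[8,0,-1,0,0,0,0],[8,0,-1,0,0,0,0]]

```text
time_s: 32.45
eef_pos: [537.4, -45.9, 122.3]
tcp_rot: [-3.142, 0.002, -2.914]
force: [0.3, 1.3, 6.0]
grip_width: 11.7
finger_force: 24.0
```

Call:
apply_moves:
  plan:
    - [[8,0,-1,0,0,0,0],[8,0,-1,0,0,0,0]]

```text
time_s: 32.65
eef_pos: [537.6, -46.9, 122.3]
tcp_rot: [-3.142, 0.002, -2.914]
force: [-1.2, 2.7, 6.9]
grip_width: 11.3
finger_force: 24.0
```

Call:
apply_moves:
  plan:
    - [[8,0,-1,0,0,0,0],[8,0,-1,0,0,0,0]]

```text
time_s: 32.85
eef_pos: [537.7, -47.1, 122.4]
tcp_rot: [3.14, 0.002, -2.914]
force: [-2.7, 10.7, 7.6]
grip_width: 11.4
finger_force: 24.3
```

Call:
apply_moves:
  plan:
    - [[8,0,-1,0,0,0,0],[8,0,-1,0,0,0,0]]

```text
time_s: 33.05
eef_pos: [537.7, -47.2, 122.4]
tcp_rot: [3.138, 0.001, -2.913]
force: [-5.7, 18.1, 9.8]
grip_width: 11.2
finger_force: 24.5
```

Call:
apply_moves:
  plan:
    - [[11,0,1,0,0,0,0],[11,0,1.5,0,0,0,0],[20,0,1.5,0,0,0,0],[30,0,1.5,0,0,0,0],[40,0,1.5,0,0,0,0],[50,0,1.5,0,0,0,0],[60,0,1.5,0,0,0,0],[60,0,1.5,-20,0,0,0],[60,0,1.5,-60,0,0,0],[60,0,1.5,-100,0,0,0],[60,0,1.5,-140,0,0,0],[60,0,1.5,-180,0,0,0],[60,0,1.5,-230,0,0,0],[60,0,1.5,-230,0,0,0],[60,0,1.5,-230,0,0,0]]

```text
time_s: 34.55
eef_pos: [537.5, -47.6, 352.3]
tcp_rot: [-3.141, 0.002, -2.914]
force: [0.4, -0.0, -0.9]
grip_width: 60.0
finger_force: 0.0
```

```bash
python3 -c "
from fit import *
now(); c=cam('wrist');save(c,'w5.png')
for t,z in(('gate_tab',121.5),('crank_knob',210)):
    print(t,[(d['xy'],atz(c,d['xy'],z),round(d['confidence'],2)) for d in nets.spot_point('wrist',t)][:2])"
```

```text
104.1 r 148.2 Fr -0.1 Ft 0.4
34.55 [537.47718474 -47.56305102 352.33648688] [-3.14093527e+00  1.72441645e-03 -2.91414357e+00] 60.00653044740209
gate_tab [([278.1, 174.7], array([537.98649784, -48.77845471, 121.5       ]), 0.97), ([266.1, 250.7], array([617.90718444, -43.03874278, 121.5       ]), 0.66)]
crank_knob [([26.1, 137.8], array([ 536.15714742, -233.40576786,  210.        ]), 0.59)]
```

View pics/w5.png

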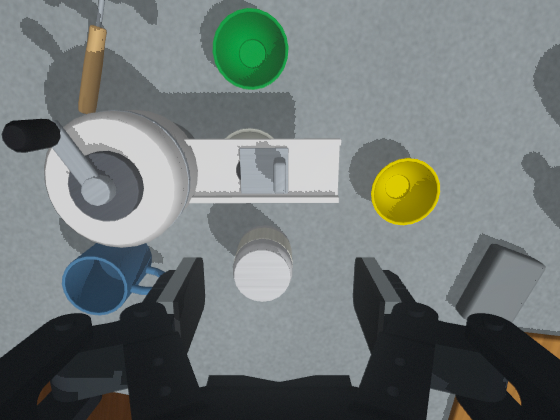

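The slide is home (tab at 278,175, the same place on the trough as at the start), the crank is released, and the bowl and bystanders are unmoved. I'll hand the job in.

```bash
python3 -c "
from plant import ctrl
print(ctrl.job_done())"
```

```text
the job is handed in; nothing more can be done
None
```

I pulled the slide fully open, turned the crank three full turns clockwise from the bite (bite point known to about ±2°), let go, pushed the slide fully home and handed the job in at about 35 s; no verdict came back.

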